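# Start the water for mate

### The arm

A 6-joint arm with a two-finger parallel gripper is mounted at the origin on the work surface. World frame = base frame: x ahead of the robot, y to its left, z up, the work surface at z = 0. Lengths are in m, angles in rad, forces in N, time in s.
With the tool pointing down it reaches from about 0.375 to 0.975 m from the base axis. Payload 3.8 kg.
Tool frame: the origin (TCP) lies between the finger pads; the fingertips stand 17 mm ahead of it and the grasp point (between the pads) lies 2 mm behind it; z points along the fingers, y is the direction in which the jaws open and shut (so a half turn about z gives the same grasp; the last joint's range is limited). The gripper opens to 85 mm and grips with 20 to 120 N. Pads are 22 mm wide; open, the fingers measure 114 mm over their backs; the gripper's body (76 mm by 85 mm) begins 54 mm behind the grasp point. The pads swing forward as they close: fully open they stand 13 mm farther back than shut.
Start: joints at [-1.272, 0.264, 1.604, -0, 1.274, -0.037], TCP at [0.222, -0.637, 0.248] pointing down, gripper open.
Joint ranges: [-2.63, 2.63], [-0.94, 2.18], [0.31, 2.57], [-1.31, 4.45], [0, 2.66], [-2.55, 2.55]. Speed limits (rad/s): [2.57, 2.57, 3.14, 3.14, 3.14, 3.14].

### API

Orientations are given as a unit quaternion [w, x, y, z].
In Python, from workcell import arm gives the robot as it stands.
- The arm moves only by the shell command python3 -m creep 'ROWS' [FORCE]. ROWS is JSON, a list of rows, each a list of 7 numbers: the turn, a rotation vector about the world's x, y, z in rad, then the shift along the world's x, y, z in m, then the finger opening in m, from 0 to 0.0854. In form: [[rx, ry, rz, tx, ty, tz, fingers], ...]. A call has 1 to 12 rows; each row is the pose to reach, as a shift and turn from the pose commanded when the call began; what a row does not reach only later rows make up. A row lasts 1/10 s, in which the tool goes at most 50 mm and 8.59 degrees, less where a joint would pass 70% of its speed; a pose out of reach is approached as far as the arm can. A call with a gripper value outside its range is refused whole. The fingers move at their own pace and stop on an object; FORCE is the grip in N (left out, the last holds). Time passes only in rows, so rows that repeat a pose let the fingers close. It gives the time, the measured TCP pose, the force and the opening at its end, in the units of the state.
- arm.read_state(): the state, without advancing time (a new reading comes with each control period).
- arm.read_camera(name): name is "scene" or "top"; returns the picture (420x560x3 uint8, red, green, blue); there is no depth.
- arm.get_calibration(name): a dict with "camera_matrix" (3x3 intrinsics, pixels), "k1" (the pictures are not rectified: a ray, as slopes to the right and down, at radius r is drawn at 1 + k1 r^2 times it, then the intrinsics apply), "R" (3x3) and "t" (3): a world point X has camera coordinates R X + t. Camera axes: x right, y down, z forward; pixel columns grow to the right and rows downward; lengths in m; the calibration is good to about 2 mm. A picture is of the moment at which its call begins. get_calibration takes no time and is no camera call.
- arm.close_job(): hands the job in, once; it reports no verdict.
The state is a dict: "time_s": time; "qpos": joint angles; "qd": joint speeds; "tau": joint torques, N m; "position": TCP position; "tcp_rot": TCP orientation; "ft_force": force on the tool from outside, world axes, zero at the start; "moment": the same for the moment, N m; "gripper_width": finger opening in m.
Only numpy, scipy, OpenCV 4.12 (cv2) and the standard library are available. Lean on these libraries where they do the work, as an engineer would, in place of code of your own. Each camera call takes 0.05 s, during which the arm holds its last target. There are 200 camera calls.

### The job

Get the water going for mate, pushing and pressing with the closed fingers. First push the birch cabinet's door fully home on its magnetic catch so the steam stays out, next press the round power key on the kettle's base all the way down and let it up, then press the middle one of the three oblong keys (the mate temperature) and keep it fully down for about two seconds so the kettle also keeps the water warm. Press no other key, do not lift or shift the kettle, the mate, the bombilla, the saucer or the yerbera, and finish with all keys up and the hand clear.

Things in the scene. Friction and masses are not known exactly. Their poses are not given: they have to be found in the camera images.
- cabinet: narrow birch cabinet fixed to the worktop, open at the front behind its door: 200 mm wide (y), 180 mm deep (x), 270 mm high, with a clear back pane and a white liner on its floor. Origin on the worktop under the middle of its front edge; x points into the cabinet, y to the side away from the hinge, z up. Its yaw varies.
- door (a joint): opening angle of the cabinet's door (rad): 0 fully shut against its catch, positive as the free edge swings out towards the robot; starts between 0.4 and 0.85. Stiff hinge: the door stays where it is left (about 0.3 N at the free edge moves it), it is not pulled shut, so it must be pushed fully home, where the catch stops and keeps it.
- door_hinge (a point): the door's upright hinge line at mid-height of the door (135 mm above the worktop), at the cabinet's right-hand front edge as seen from the robot, 100 mm from the middle of the cabinet (cabinet y = -100 mm). Turns with the door: x is normal to the door and points into the cabinet when shut, y runs along the door from the hinge to the free edge.
- door_face (a point): point on the door's plain outer face, 160 mm from the hinge line along the door (free edge at 198 mm), 225 mm above the worktop, 41 mm below the door's upper edge (266 mm). Axes as door_hinge: the outer face looks along -x, pushing along +x closes the door. The door is 15 mm thick (outer face 16 mm in front of the hinge line), 262 mm high. The cabinet's top, at 270 mm, is bare.
- kettle_base: black power base of the kettle, a flat slab 250 mm (x) by 170 mm (y) by 25 mm high fixed to the worktop, long side pointing away from the robot. Origin under its middle. Near its front end (x = -95 mm) four white keys stand in a row along y; the kettle stands on a steel disc centred at x = +45 mm. A black display strip behind the keys is flat. Its yaw varies.
- key_power_top (a point): middle of the top of the round power key, 24 mm across, the leftmost key as seen from the robot (base y = +60 mm); the top stands 31 mm above the worktop, 6 mm above the base. z up, x and y as the base's.
- key_power (a joint): how far the power key is pressed (m): 0 up, 0.004 fully down, still 2 mm above the base. Spring return: it starts to move at about 2 N and is fully down at about 4.2 N; it counts as pressed beyond 0.003.
- key_middle_top (a point): middle of the top of the middle oblong key (base y = -22 mm), 26 mm (x) by 15 mm (y); same height as the power key. The row's keys, left to right as seen from the robot, stand at base y = +60 (power, round), +16, -22 and -60 mm.
- key_middle (a joint): how far the middle oblong key is pressed (m): 0 up, 0.004 fully down; same spring as the power key.
- key_left (a joint): how far the left oblong key (base y = +16 mm, next to the power key) is pressed (m): must not be pressed.
- key_right (a joint): how far the right oblong key (base y = -60 mm, the last of the row) is pressed (m): must not be pressed.
- kettle: closed steel kettle standing loose on the base, 194 mm high, 140 mm across at the foot narrowing to 104 mm, with spout and black handle reaching about 130 mm to either side (along the base's y); 1 to 2 kg. Origin: centre of its underside, 28 mm above the worktop, 140 mm behind the row of keys. To be left alone.
- mate: grey enamel mate cup with a small loop handle, 88 mm across, 90 mm high, standing loose; origin at the centre of its underside. To be left alone.
- bombilla: polished steel bombilla lying on the worktop, 190 mm long, 20 mm wide, 15 mm high; origin under its middle. To be left alone.
- saucer: blue ceramic saucer, 136 mm across, 18 mm high, loose; origin at the centre of its underside. To be left alone.
- yerbera: clear acrylic jar with a ribbed white twist cap, 78 mm across, 157 mm high, standing loose inside the cabinet; origin at the centre of its underside, 14 mm above the worktop. To be left alone.
- door_knob (a point): middle of the front of the door's only handle, a small round steel knob 24 mm across standing 22 mm proud of the outer face, 170 mm from the hinge line and 135 mm above the worktop (90 mm below door_face). Axes as door_hinge. It need not be touched.

How it is judged:
On the way, in this order (a step that is already met when the one before it is completed fails the run):
1. the cabinet door is shut on its catch (value of joint door below 0.02 rad), for 0.3 s.
2. the round power key is pressed fully down (value of joint key_power above 0.003 m and value of joint door below 0.02 rad), for 0.05 s.
3. the power key is let up again (value of joint key_power below 0.0015 m), for 0.05 s.
4. the middle oblong key is kept fully down for at least 1.2 s (value of joint key_middle above 0.003 m and value of joint door below 0.02 rad), for 1.2 s.
At the end, for the whole second after the job is handed in: The door is shut (under 0.02 rad), all four keys are up (under 1 mm), and the kettle stands within 10 mm, the mate, bombilla, saucer and yerbera within 15 mm, of where they started (value of joint door below 0.02 rad and value of joint each of key_power, key_middle, key_left, key_right below 0.001 m and distance of kettle from where it was at the start of the episode below 0.01 m and linear speed of kettle below 0.01 m/s and distance of each of mate, bombilla, saucer, yerbera from where it was at the start of the episode below 0.015 m); the robot touches nothing.
It fails at once if the left or the right oblong key is pressed (2 mm or more) (value of joint any of key_left, key_right above 0.002 m).
It fails at once if a key is pressed while the cabinet door still stands open (value of joint door above 0.1 rad and value of joint any of key_power, key_middle above 0.003 m).
It fails at once if the kettle is lifted, shifted by more than 10 mm or tipped (distance of kettle from where it was at the start of the episode above 0.01 m or angle between kettle's own z axis and vertical above 0.15 rad).
It fails at once if the mate, bombilla, saucer or yerbera is lifted or shifted by more than 15 mm (distance of any of mate, bombilla, saucer, yerbera from where it was at the start of the episode above 0.015 m).
It also fails if it takes over 58 s, if anything falls off the work surface, if the arm or the gripper's body presses on something with over 40 N, if the wrist force passes 120 N, or if a joint passes its speed limit or range.

## Working session

There is one attempt and no reset: what is moved stays moved. The work goes in short steps, Python scripts to look and compute and a shell command to move; the robot and the scene stay as the last step left them, time stands still between calls to the robot, and variables do not carry over. Pictures are saved under pics/ and viewed, about 8 in all and at most 12, crops included, and the job is handed in when it is done.

```bash
mkdir -p pics; python3 - <<'E'
from workcell import arm
import cv2
for n in("scene","top"):
    cv2.imwrite(f"pics/{n}0.png",cv2.resize(arm.read_camera(n)[:,:,::-1],(800,600),interpolation=cv2.INTER_CUBIC))
    c=arm.get_calibration(n);print(n,c)
print(arm.read_state())
E
```

```text
scene {'camera_matrix': array([[394.83723762,   0.        , 277.98143307],
       [  0.        , 394.83723762, 207.10995662],
       [  0.        ,   0.        ,   1.        ]]), 'k1': -0.03568970061580775, 'R': array([[-0.83194093, -0.5547635 , -0.01057083],
       [-0.50791892,  0.76908412, -0.38797935],
       [ 0.22336664, -0.31740678, -0.92160744]]), 't': array([0.42222961, 0.34182723, 0.94307005])}
top {'camera_matrix': array([[483.70126083,   0.        , 277.63832737],
       [  0.        , 483.70126083, 204.99479397],
       [  0.        ,   0.        ,   1.        ]]), 'k1': -0.12302115061440666, 'R': array([[ 0.01144253, -0.99965126, -0.0237999 ],
       [-0.9968525 , -0.00953672, -0.07870284],
       [ 0.07844842,  0.02462555, -0.99661398]]), 't': array([-0.02154687,  0.54376882,  1.39012316])}
{'time_s': 0.1, 'qpos': array([-1.27189311e+00,  2.64704687e-01,  1.60523019e+00,  1.72462240e-05,
        1.27366216e+00, -3.69103625e-02]), 'qd': array([-5.12414625e-06, -3.34302838e-03, -2.61372419e-03,  4.93990638e-04,
       -1.19489456e-04, -1.33605491e-03]), 'tau': array([-1.60490799e-04, -5.16706967e+01, -3.68588483e+01, -9.48028310e-05,
        6.21321058e-03, -7.44447516e-05]), 'position': array([ 0.2222553 , -0.63671558,  0.24707226]), 'tcp_rot': array([-9.94681471e-04,  9.85936670e-01,  1.67116361e-01, -1.22736246e-04]), 'ft_force': array([ 0.14547539, -0.62864313,  0.14675871]), 'moment': array([0.00526109, 0.00471321, 0.03084029]), 'gripper_width': 0.08540837158695273}
```

View pics/scene0.png

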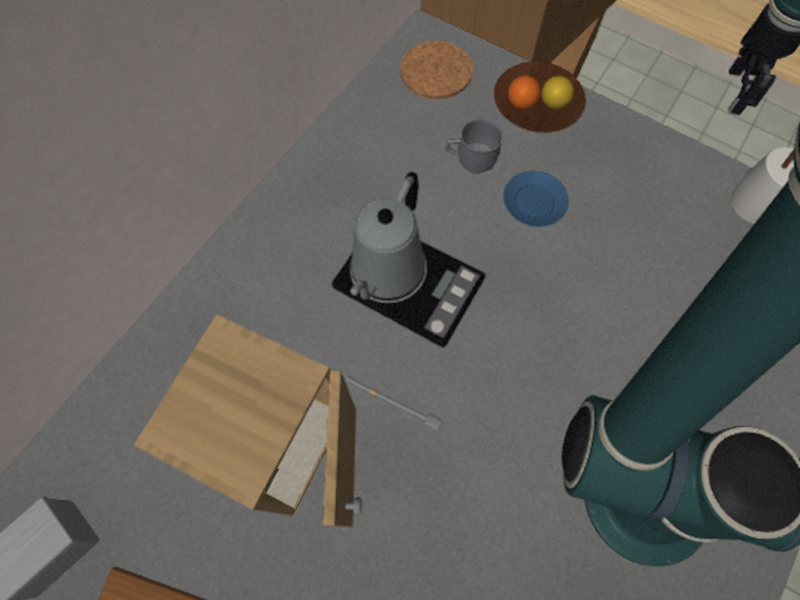

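View pics/top0.png

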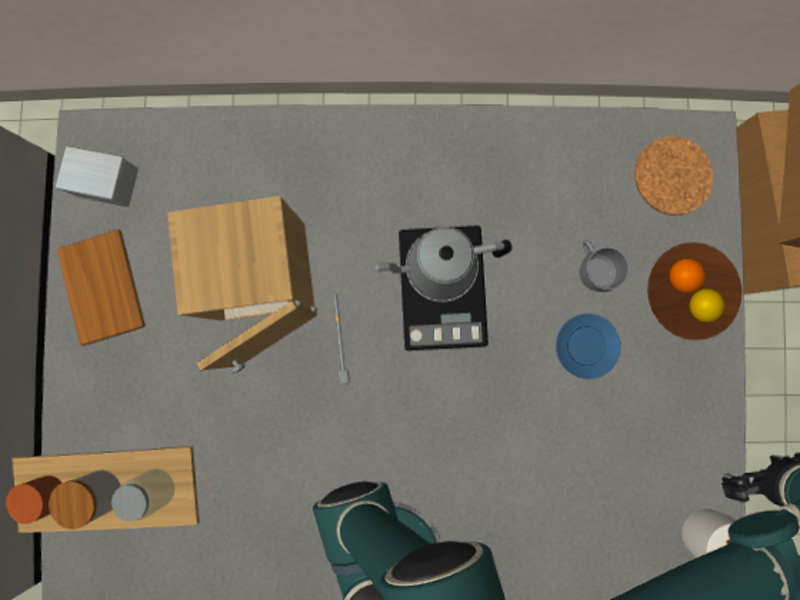

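```bash
cat > h.py <<'E'
from workcell import arm
import cv2,numpy as np
C={n:arm.get_calibration(n) for n in("scene","top")}
def ray(n,u,v):
    c=C[n];K=c["camera_matrix"];p=np.array([(u-K[0,2])/K[0,0],(v-K[1,2])/K[1,1]])
    q=cv2.undistortPoints(np.array([[[u,v]]],float),K,np.array([c["k1"],0,0,0,0]))[0,0]
    d=c["R"].T@np.r_[q,1];return -c["R"].T@c["t"],d/np.linalg.norm(d)
def atz(n,u,v,z):
    o,d=ray(n,u,v);return o+d*(z-o[2])/d[2]
def tri(a,b):
    (o1,d1),(o2,d2)=ray("scene",*a),ray("top",*b)
    s=np.linalg.lstsq(np.c_[d1,-d2],o2-o1,rcond=None)[0]
    p,q=o1+d1*s[0],o2+d2*s[1];return (p+q)/2,np.linalg.norm(p-q)
def proj(n,X):
    c=C[n];x=c["R"]@X+c["t"];r=x[:2]/x[2];r=r*(1+c["k1"]*r@r);return r*c["camera_matrix"][0,0]+c["camera_matrix"][:2,2]
E
python3 - <<'E'
from h import *
def crop(n,x,y,w,h,s): return cv2.resize(arm.read_camera(n)[y:y+h,x:x+w,::-1],None,fx=s,fy=s,interpolation=cv2.INTER_CUBIC)
# left column scene, right column top; crops
a=crop("scene",280,170,80,80,5);b=crop("top",270,210,80,40,5)
c=crop("scene",90,210,180,180,2.2);d=crop("top",110,130,120,140,2.2)
im=np.zeros((600,800,3),np.uint8)
im[:400,:400]=a; im[:200,400:800]=b; 
cv2.imwrite("pics/keys.png",im[:400])
im=np.zeros((600,800,3),np.uint8)
c=crop("scene",90,215,170,170,2.5);d=crop("top",110,130,120,140,3)
im[:425,:425]=c; im[:420,430:790]=d
cv2.imwrite("pics/door.png",im[:425])
E
```

```text
(no output)
```

View pics/keys.png

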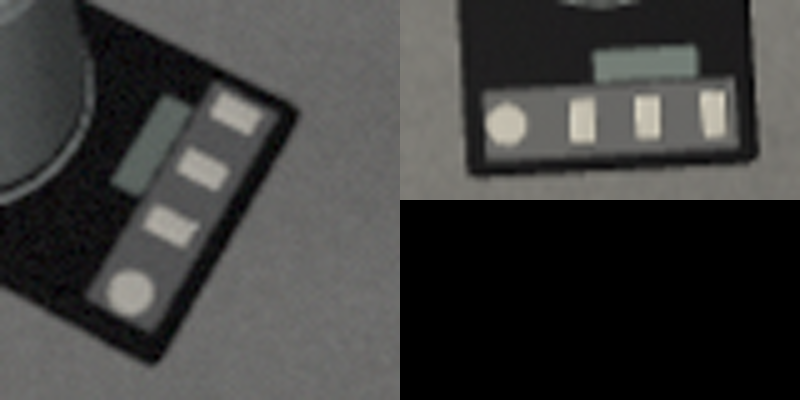

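View pics/door.png

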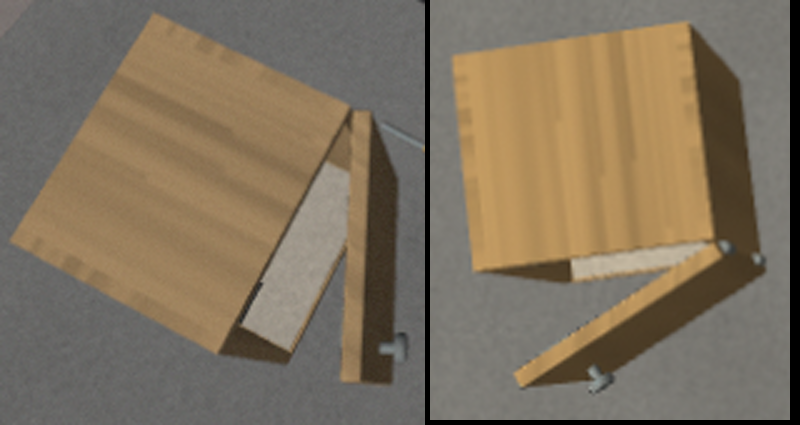

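```bash
python3 - <<'E'
from h import *
np.set_printoptions(precision=4,suppress=True)
k=lambda a:((a[0]+.5)/5-.5+280,(a[1]+.5)/5-.5+170)
kt=lambda a:((a[0]-399.5)/5-.5+270,(a[1]+.5)/5-.5+210)
P=[]
for n,a,b in [("pow",(131,294),(506,124)),("left",(171,226),(582,121)),("mid",(203,170),(648,117)),("right",(237,115),(713,114))]:
    print(n,*tri(k(a),kt(b)),atz("scene",*k(a),.031),atz("top",*kt(b),.031))
d=lambda a:((a[0]+.5)/2.5-.5+90,(a[1]+.5)/2.5-.5+215)
dt=lambda a:((a[0]-429.5)/3-.5+110,(a[1]+.5)/3-.5+130)
for n,a,b in [("FL",(220,352),(474,270)),("FR",(350,105),(714,240)),("BR",(153,13),(690,23)),("BL",(11,241),(453,57)),("door free out",(362,382),(523,387)),("door free in",(342,380),(514,374)),("knob",(402,347),(600,380))]:
    print(n,*tri(d(a),dt(b)),atz("scene",*d(a),.268),atz("top",*dt(b),.268))
s=lambda a:(a[0]/1.4286,a[1]/1.4286)
print("bomb",tri(s((349,379)),s((337,297))),tri(s((432,421)),s((344,377))))
print("mate/saucer",atz("top",*s((603,270)),.09),atz("top",*s((588,346)),.01))
E
```

```text
pow [ 0.4576 -0.0554  0.0287] 0.0021334259448927625 [ 0.4562 -0.055   0.031 ] [ 0.4585 -0.055   0.031 ]
left [ 0.4599 -0.0991  0.0303] 0.0018170134679060235 [ 0.4589 -0.0992  0.031 ] [ 0.4607 -0.0988  0.031 ]
mid [ 0.4627 -0.1373  0.028 ] 0.0014961217001255602 [ 0.4616 -0.1363  0.031 ] [ 0.4634 -0.1368  0.031 ]
right [ 0.4645 -0.1748  0.029 ] 0.002235246908654234 [ 0.4631 -0.1743  0.031 ] [ 0.4655 -0.1743  0.031 ]
FL [0.4837 0.3514 0.2708] 0.0027471880757952796 [0.4832 0.3509 0.268 ] [0.4849 0.3533 0.268 ]
FR [0.5116 0.1548 0.2727] 0.0010050467976305715 [0.5133 0.1543 0.268 ] [0.5115 0.1553 0.268 ]
BR [0.69   0.1804 0.269 ] 0.002177870560180009 [0.6915 0.1809 0.268 ] [0.6894 0.1798 0.268 ]
BL [0.661  0.378  0.2692] 0.00016492108404383214 [0.6615 0.3781 0.268 ] [0.6612 0.3785 0.268 ]
door free out [0.3896 0.3115 0.2598] 0.0015726925348020571 [0.3881 0.3107 0.268 ] [0.3906 0.3094 0.268 ]
door free in [0.4008 0.3176 0.2663] 0.00026309335638976893 [0.4005 0.3175 0.268 ] [0.4009 0.3172 0.268 ]
knob [0.3914 0.2782 0.1378] 0.00438829581339293 [0.3782 0.2762 0.268 ] [0.3974 0.2459 0.268 ]
bomb (array([0.5374, 0.1092, 0.0037]), np.float64(0.004196206902685843)) (array([0.3718, 0.091 , 0.0062]), np.float64(0.0020103856950813032))
mate/saucer [ 0.5872 -0.4207  0.09  ] [ 0.4391 -0.4099  0.01  ]
```

```bash
python3 -m creep '[[0,0,0,0.01,0.02,0.03,0],[0,0,0,0.03,0.06,0.06,0],[0,0,0,0.045,0.1,0.06,0],[0,0,0,0.06,0.14,0.06,0],[0,0,0,0.075,0.18,0.06,0],[0,0,0,0.09,0.22,0.06,0],[0,0,0,0.105,0.26,0.06,0],[0,0,0,0.12,0.3,0.06,0],[0,0,0,0.135,0.34,0.06,0],[0,0,0,0.15,0.38,0.06,0],[0,0,0,0.165,0.42,0.06,0],[0,0,0,0.18,0.44,0.06,0]]' 40
python3 -m creep '[[0,0,0,0,0.04,0,0],[0,0,0,0,0.08,0,0],[0,0,0,0,0.12,0,0],[0,0,0,0,0.16,0,0],[0,0,0,0,0.2,0,0],[0,0,0,0,0.24,0,0],[0,0,0,0,0.28,0,0],[0,0,0,-0.01,0.32,0,0],[0,0,0,-0.015,0.36,0,0],[0,0,0,-0.02,0.4,0,0],[0,0,0,-0.025,0.43,0,0],[0,0,0,-0.03,0.44,0,0]]'; python3 -c "
from workcell import arm;print(arm.read_state()['qpos'])"
```

```text
time_s: 1.6
position: [0.4026, -0.1945, 0.3087]
tcp_rot: [-0.0, 0.986, 0.168, 0.001]
ft_force: [0.2, -0.3, 0.1]
gripper_width: 0.0001
time_s: 2.8
position: [0.3718, 0.2451, 0.3084]
tcp_rot: [-0.0, 0.986, 0.169, 0.0]
ft_force: [-0.9, -1.4, 0.1]
gripper_width: 0.0003
[ 5.26253041e-01 -2.17429729e-01  1.98598358e+00  6.94606513e-04
  1.37249048e+00  1.75805799e+00]
```

```bash
python3 -m creep '[[0,0,0,0,0,-0.03,0],[0,0,0,0,0,-0.06,0],[0,0,0,0,0,-0.072,0],[0,0,0,0,0,-0.072,0],[0,0,0,0.01,0.01,-0.072,0],[0,0,0,0.02,0.02,-0.072,0],[0,0,0,0.027,0.027,-0.072,0],[0,0,0,0.034,0.034,-0.072,0],[0,0,0,0.041,0.04,-0.072,0],[0,0,0,0.048,0.046,-0.072,0],[0,0,0,0.055,0.052,-0.072,0],[0,0,0,0.062,0.056,-0.072,0]]'
python3 -m creep '[[0,0,0,0.005,0.001,0,0],[0,0,0,0.01,0.002,0,0],[0,0,0,0.014,0.003,0,0],[0,0,0,0.018,0.004,0,0],[0,0,0,0.022,0.004,0,0],[0,0,0,0.024,0.004,0,0]]'
python3 - <<'E'
from h import *
cv2.imwrite("pics/d1.png",np.hstack([cv2.resize(arm.read_camera(n)[y:y+180,x:x+170,::-1],None,fx=2.3,fy=2.3) for n,x,y in(("scene",90,200),("top",110,120))]))
E
```

```text
time_s: 4.0
position: [0.4344, 0.2991, 0.2355]
tcp_rot: [0.0, 0.986, 0.167, -0.001]
ft_force: [0.1, -0.7, 0.0]
gripper_width: 0.0001
time_s: 4.6
position: [0.4563, 0.3023, 0.2359]
tcp_rot: [0.0, 0.986, 0.167, -0.003]
ft_force: [-12.7, -1.9, 5.2]
gripper_width: 0.0004
```

View pics/d1.png

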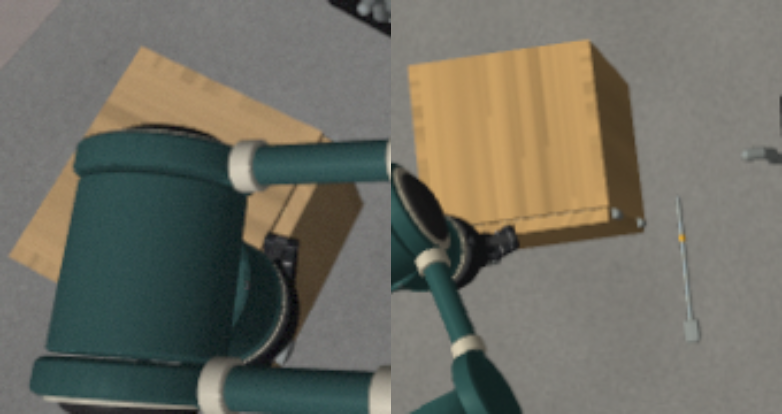

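The image shows the door flush with the front edge, and 12.7 N at the fingertips says it is at its stop. I'll push slightly more, then back off along -x.

```bash
python3 -m creep '[[0,0,0,0.002,0,0,0],[0,0,0,0.003,0,0,0],[0,0,0,0.003,0,0,0],[0,0,0,0.003,0,0,0]]'
python3 -m creep '[[0,0,0,-0.01,0,0,0],[0,0,0,-0.03,-0.01,0,0],[0,0,0,-0.06,-0.02,0.01,0],[0,0,0,-0.07,-0.05,0.03,0],[0,0,0,-0.07,-0.09,0.05,0],[0,0,0,-0.07,-0.13,0.05,0],[0,0,0,-0.065,-0.17,0.05,0],[0,0,0,-0.06,-0.21,0.05,0],[0,0,0,-0.06,-0.25,0.05,0],[0,0,0,-0.06,-0.29,0.05,0],[0,0,0,-0.06,-0.32,0.05,0],[0,0,0,-0.06,-0.32,0.05,0]]'
python3 - <<'E'
from h import *
cv2.imwrite("pics/d2.png",np.hstack([cv2.resize(arm.read_camera(n)[y:y+180,x:x+170,::-1],None,fx=2.3,fy=2.3) for n,x,y in(("scene",90,200),("top",110,120))]))
E
```

```text
time_s: 5.1
position: [0.4564, 0.3022, 0.2359]
tcp_rot: [-0.0, 0.986, 0.167, -0.006]
ft_force: [-17.2, -1.2, 7.1]
gripper_width: 0.0001
time_s: 6.3
position: [0.4015, -0.0205, 0.2867]
tcp_rot: [0.001, 0.986, 0.165, 0.001]
ft_force: [0.9, -0.0, -0.3]
gripper_width: 0.0003
```

View pics/d2.png

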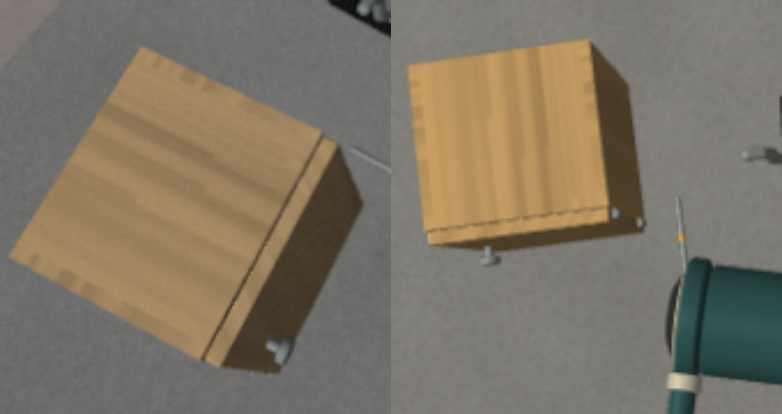

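```bash
python3 -m creep '[[0,0,-0.1,0.03,-0.02,0,0],[0,0,-0.2,0.056,-0.037,-0.02,0],[0,0,-0.28,0.056,-0.037,-0.06,0],[0,0,-0.28,0.056,-0.037,-0.1,0],[0,0,-0.28,0.056,-0.037,-0.14,0],[0,0,-0.28,0.056,-0.037,-0.18,0],[0,0,-0.28,0.056,-0.037,-0.2,0],[0,0,-0.28,0.056,-0.037,-0.216,0],[0,0,-0.28,0.056,-0.037,-0.216,0],[0,0,-0.28,0.056,-0.037,-0.216,0]]'
python3 - <<'E'
from h import *
cv2.imwrite("pics/k1.png",np.hstack([cv2.resize(arm.read_camera(n)[y:y+100,x:x+100,::-1],None,fx=4,fy=4,interpolation=cv2.INTER_CUBIC) for n,x,y in(("scene",270,160),("top",260,170))]))
E
```

```text
time_s: 7.4
position: [0.4577, -0.0533, 0.0704]
tcp_rot: [-0.0, 1.0, 0.029, -0.0]
ft_force: [-0.3, 0.6, 1.0]
gripper_width: -0.0002
```

View pics/k1.png

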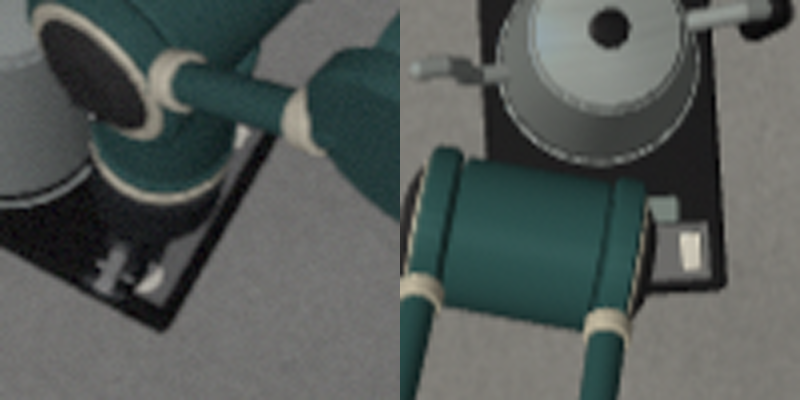

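```bash
python3 -m creep '[[0,0,0,0,-0.002,-0.01,0],[0,0,0,0,-0.002,-0.018,0],[0,0,0,0,-0.002,-0.021,0],[0,0,0,0,-0.002,-0.023,0],[0,0,0,0,-0.002,-0.025,0],[0,0,0,0,-0.002,-0.025,0]]'
```

```text
time_s: 8.1
position: [0.4569, -0.0563, 0.0451]
tcp_rot: [-0.0, 1.0, 0.028, -0.001]
ft_force: [-2.4, 0.6, 4.0]
gripper_width: -0.0004
```

```bash
python3 -m creep '[[0,0,0,0,0,-0.001,0],[0,0,0,0,0,-0.0015,0],[0,0,0,0,0,-0.0015,0],[0,0,0,0,0,-0.0015,0]]'; python3 -m creep '[[0,0,0,0,0,-0.001,0],[0,0,0,0,0,-0.001,0],[0,0,0,0,0,-0.001,0]]'
```

```text
time_s: 8.5
position: [0.4573, -0.0563, 0.044]
tcp_rot: [0.0, 1.0, 0.028, -0.0]
ft_force: [-2.6, -0.7, 5.7]
gripper_width: 0.0005
time_s: 8.8
position: [0.4573, -0.0563, 0.0439]
tcp_rot: [-0.0, 1.0, 0.028, -0.0]
ft_force: [-6.3, 1.1, 13.7]
gripper_width: 0.0004
```

```bash
python3 -m creep '[[0,0,0,0,0,0.01,0],[0,0,0,0,0,0.03,0],[0,0,0,0,0,0.04,0],[0,0,0,0,0,0.04,0],[0,0,0,0.002,-0.03,0.04,0],[0,0,0,0.004,-0.06,0.04,0],[0,0,0,0.005,-0.081,0.04,0],[0,0,0,0.005,-0.081,0.04,0],[0,0,0,0.005,-0.081,0.04,0]]'
python3 - <<'E'
from h import *
cv2.imwrite("pics/k2.png",np.hstack([cv2.resize(arm.read_camera(n)[y:y+100,x:x+100,::-1],None,fx=4,fy=4,interpolation=cv2.INTER_CUBIC) for n,x,y in(("scene",270,160),("top",260,170))]))
E
```

```text
time_s: 9.7
position: [0.4619, -0.1372, 0.0821]
tcp_rot: [-0.0, 1.0, 0.027, -0.001]
ft_force: [-0.0, 1.0, -0.1]
gripper_width: 0.0002
```

View pics/k2.png

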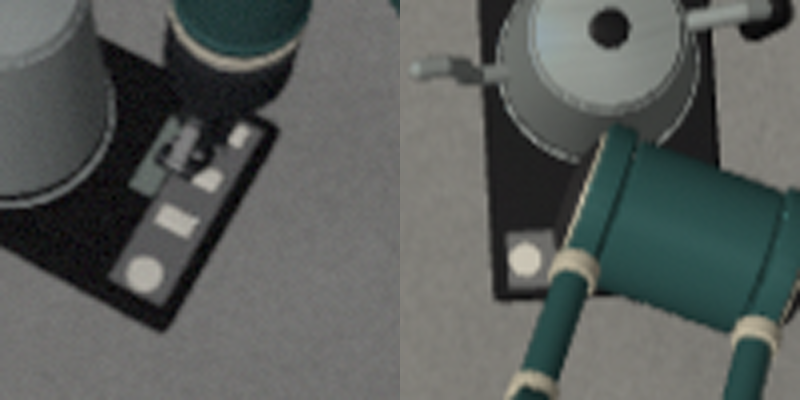

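```bash
python3 -m creep '[[0,0,0,0,0,-0.015,0],[0,0,0,0,0,-0.028,0],[0,0,0,0,0,-0.034,0],[0,0,0,0,0,-0.036,0],[0,0,0,0,0,-0.038,0],[0,0,0,0,0,-0.04,0],[0,0,0,0,0,-0.04,0],[0,0,0,0,0,-0.04,0]]'
```

```text
time_s: 10.6
position: [0.4623, -0.137, 0.044]
tcp_rot: [-0.0, 1.0, 0.028, -0.0]
ft_force: [-5.1, 4.0, 10.0]
gripper_width: 0.0001
```

Bottomed at 0.044 with 10 N, as the power key did. I'll hold it there about 1.8 s more, then lift and retreat.

```bash
python3 -m creep '[[0,0,0,0,0,0,0],[0,0,0,0,0,0,0],[0,0,0,0,0,0,0],[0,0,0,0,0,0,0],[0,0,0,0,0,0,0],[0,0,0,0,0,0,0],[0,0,0,0,0,0,0],[0,0,0,0,0,0,0],[0,0,0,0,0,0,0]]';python3 -m creep '[[0,0,0,0,0,0,0],[0,0,0,0,0,0,0],[0,0,0,0,0,0,0],[0,0,0,0,0,0,0],[0,0,0,0,0,0,0],[0,0,0,0,0,0,0],[0,0,0,0,0,0,0],[0,0,0,0,0,0,0],[0,0,0,0,0,0,0]]'
python3 -m creep '[[0,0,0,0,0,0.01,0],[0,0,0,0,0,0.03,0],[0,0,0,0,0,0.07,0],[0,0,0,-0.01,0,0.11,0],[0,0,0,-0.02,0,0.15,0],[0,0,0,-0.02,-0.03,0.19,0],[0,0,0,-0.03,-0.07,0.22,0],[0,0,0,-0.04,-0.11,0.23,0],[0,0,0,-0.05,-0.15,0.23,0],[0,0,0,-0.06,-0.19,0.23,0],[0,0,0,-0.07,-0.23,0.23,0],[0,0,0,-0.07,-0.23,0.23,0]]'
python3 - <<'E'
from h import *
cv2.imwrite("pics/end.png",cv2.resize(arm.read_camera("top")[:,:,::-1],(800,600)))
E
```

```text
time_s: 11.5
position: [0.4623, -0.137, 0.0439]
tcp_rot: [-0.0, 1.0, 0.028, -0.0]
ft_force: [-4.6, 2.3, 9.7]
gripper_width: -0.0
time_s: 12.4
position: [0.4623, -0.137, 0.044]
tcp_rot: [-0.0, 1.0, 0.028, -0.0]
ft_force: [-5.5, 3.2, 11.3]
gripper_width: 0.0
time_s: 13.6
position: [0.3912, -0.3719, 0.2735]
tcp_rot: [0.002, 1.0, 0.026, 0.0]
ft_force: [0.1, 2.3, 0.4]
gripper_width: -0.0005
```

View pics/end.png

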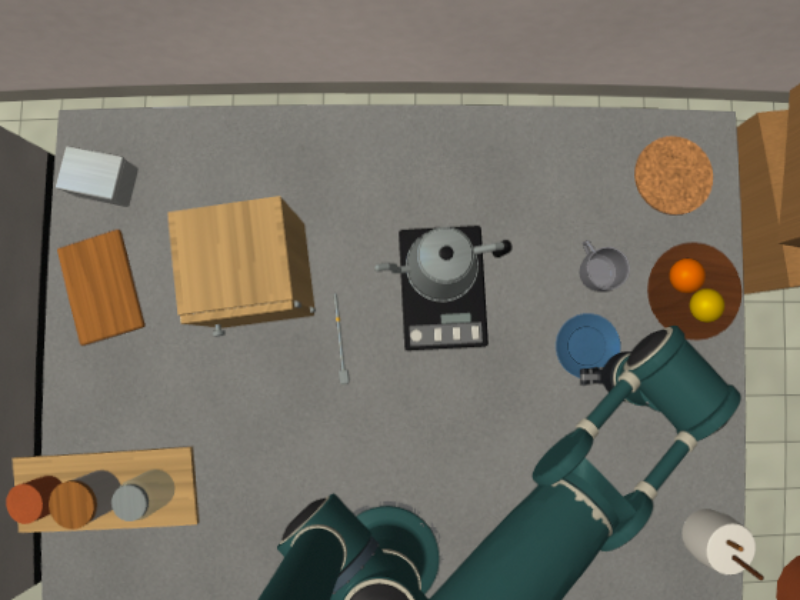

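Door shut, nothing moved, keys up, and the hand hangs well above the saucer (z 0.27).

```bash
python3 -c "
from workcell import arm;print(arm.close_job())"
```

```text
the job is handed in; nothing more can be done
None
```

I finished all the steps and handed in the job at about 13.7 s. The hand-in gives no verdict, so the results below are my own checks.

- **Door:** I pushed it home until it stopped at 17 N with no further movement. The pictures taken after I backed off show it flush with the cabinet front.
- **Power key:** I pressed it until the fingers stopped at a TCP height of 43.9 mm with about 14 N. The expected height for fully down was 44 mm. I then let it up.
- **Middle oblong key:** I held it fully down at 44 mm with about 10 N for roughly 2 s, then released it.
- **Last picture:** The top view shows the door shut. The kettle, mate, bombilla and saucer look the same as at the start, and the hand is clear at 0.27 m. The keys look the same as at the start too, but a 1 mm key position can't be measured from that view.

The yerbera could not be seen from either camera; the fingers never went inside the cabinet. No check failed, and the two cameras agreed to within about 2 mm on the keys and 3 mm on the cabinet and door. The triangulated heights of the key tops came out 1 to 3 mm below the stated 31 mm, but the stops on pressing matched it.

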